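# Tuck the staining-tray cover under its flap and hold it down

### The arm

A 6-joint arm with a two-finger parallel gripper is mounted at the origin on a cart in front of the work surface, level with it; the furniture and walls round the work are solid. World frame = base frame: x ahead of the robot, y to its left, z up, the work surface at z = 0. Lengths are in m, angles in rad, forces in N, time in s.
With the tool pointing down it reaches from about 0.35 to 0.975 m from the base axis. Payload 7.1 kg.
Tool frame: the origin (TCP) lies on the mounting face of the last link; the fingertips stand 182 mm ahead of it and the grasp point (between the pads) lies 163 mm ahead of it; z points along the fingers, y is the line along which they close (so a half turn about z gives the same grasp; the last joint's range is limited). The gripper opens to 88 mm and grips with 3 to 60 N. Pads are 20 mm wide; open, the fingers measure 115 mm over their backs; the gripper's body (75 mm by 178 mm) begins 61 mm behind the grasp point.
Start: joints at [-0.019, 0.423, 1.63, -0, 1.089, -0.019], TCP at [0.625, 0, 0.405] pointing down, gripper open.
Joint ranges: [-3, 3], [-0.9, 2.11], [0.09, 2.58], [-1.31, 4.45], [0.11, 2.69], [-2.54, 2.54]. Speed limits (rad/s): [2.39, 2.39, 3.01, 3.14, 3.14, 3.14].

### API

Orientations are given as [roll, pitch, yaw] about the fixed x, y, z axes, in that order (R = Rz(yaw) Ry(pitch) Rx(roll)).
In Python, from cell import reach, move_linear, movej, gripper_to, pause, ik, state, camera, camera_model, Unreachable, sign_off gives the robot as it stands. Calls block until the motion is done:
- reach(position, orientation): joint-space move of the TCP to a pose.
- move_linear(position, vel=0.15, frame=None): straight line of the TCP; frame=None keeps the orientation; vel is the mean speed in m/s.
- movej(angles): joint-space move.
- gripper_to(opening): finger opening in m; the grip force is fixed at half the most; returns when the fingers have stopped.
- pause(seconds).
- ik(position, orientation): joint angles nearest the present ones, or None.
- state(): the state.
- camera(name): name is "scene" or "side" or "wrist"; returns the picture (420x560x3 uint8, red, green, blue); there is no depth.
- camera_model(name): a dict with "camera_matrix" (3x3 intrinsics, pixels), "rvec" (rotation vector, rad) and "tvec" (3), from world to camera coordinates, as OpenCV has them. Camera axes: x right, y down, z forward; pixel columns grow to the right and rows downward; lengths in m; the calibration is good to about 2 mm. The wrist camera is an equidistant fisheye: a pixel r from the principal point sees the ray r / f radians off the axis. A picture is of the moment at which its call begins: read the wrist's pose just before it. camera_model takes no time and is no camera call; for the wrist camera it gives the pose at the moment of the call.
A pose or a line that the arm cannot do raises Unreachable and nothing moves.
- sign_off(): hands the job in; it is judged then, once.
The state is a dict: "time_s": time; "joints": joint angles; "qd": joint speeds; "joint_efforts": joint torques, N m; "position": TCP position; "tcp_rot": TCP orientation; "contact_force": force on the tool from outside, world axes, zero at the start; "torque": the same for the moment, N m; "opening": finger opening in m; "finger_force": force on a finger pad.
Only numpy, scipy, OpenCV 4.12 (cv2) and the standard library are available. Lean on these libraries where they do the work, as an engineer would, in place of code of your own. Each camera call takes 0.05 s, during which the arm holds its last target. There are 200 camera calls.

### The job

Close the white slide-staining tray with its loose blue cover: slide the cover's white-striped edge in under the orange hinged flap at the back of the tray, without lifting the flap, until it is all the way in, so that the cover lies flat and level on the tray's rim between the side rails. Then press the cover firmly down on the rim and finish like that, still pressing; do not let go. Leave the other things on the bench alone.

Things in the scene. Friction and masses are not known exactly. Their poses are not given: they have to be found in the camera images.
- tray: white open staining tray, fixed, 150 mm (x) x 112 mm (y), origin at the centre of its underside; +x points to the flap end, away from the robot (yaw within 0.3 rad). Black rim 40 mm above the bench. Front end (-x): nothing stands above the rim. Side rails 6 mm above the rim, inner faces at y = +-47 mm (4 mm play each side of the cover). Back stop face at x = +67 mm, above the rim.
- rim_center (a point): point at the centre of the tray, at the height of its rim (tray x 0, y 0, z 40 mm); axes as the tray's. The cover is home when the centre of its underside is here or up to 2 mm farther in (+x), its axes along the tray's. The seal is rigid; a press of about 10 N is right.
- flap (a joint): angle of the orange flap: 0 lying level on its rest pads, grows as its free front edge lifts (rad). 104 mm wide, 50 g, hinged at tray x = +71 mm, z = 53 mm; swings freely and falls back by its weight. At 0 it covers tray x from +25 to +71 mm, its flat underside 51 mm above the bench (11 mm above the rim), its front 9 mm curled up a little (about 13 mm above the rim).
- flap_edge (a point): middle of the flap's free front edge, tray x = +25 mm; top of the flap there about 57 mm above the bench
- cover: loose blue plate, 130 mm (x) x 86 mm (y) x 5 mm, about 120 g, flat on the bench at first; origin at the centre of its underside, z up; +x points to its white-striped leading edge (within 0.5 rad of world +x at the start), which goes under the flap. On top a grey grip rib, 14 mm wide (y), along x from -48 to +8 mm, its top 38 mm above the underside.
- cover_lead (a point): middle of the cover's leading (white-striped) edge: cover x = +65 mm, y 0, at half its thickness
- cover_grip (a point): point in the grey rib good for grasping across its 14 mm: cover x = -20 mm, y 0, 27 mm above the cover's underside
- wash_bottle: white wash bottle with red spout, 75x100x216 mm, standing at the left; bystander, origin at its underside
- film_box: white carton with a red print, 60x115x58 mm, at the front left; bystander, origin at its underside
- tape_roll: roll of green tape, 68 mm across, 18 mm high, lying at the right; bystander, origin at its underside
Things that resemble listed ones, but are neither listed nor needed, are in the scene too. Of the things that look like the cover, the larger one is meant.

How it is judged:
On the way, in this order (a step that is already met when the one before it is completed fails the run):
1. the cover is lifted clear of the bench (height (world z) of cover above 0.03 m), for 0.1 s.
2. the cover's leading edge is under the flap by at least 10 mm (x of cover_lead in the frame of tray above 0.035 m and z of cover_lead in the frame of tray between 0.036 and 0.052 m and value of joint flap below 0.15 rad), for 0.1 s.
At the end, for the whole second after the job is handed in: Cover on the rim between the rails (underside within 2 mm of the rim, tilt under 0.03 rad, sideways within 6 mm, at most 8 mm short of home), leading edge under the flap, flap under 0.04 rad, cover at rest, the robot still pressing it on the tray with more than 3 N (its weight is 1.2 N) (x of cover in the frame of rim_center between -0.008 and 0.006 m and y of cover in the frame of rim_center between -0.006 and 0.006 m and z of cover in the frame of rim_center between -0.003 and 0.002 m and x of cover_lead in the frame of tray above 0.055 m and angle between cover's own z axis and vertical below 0.03 rad and value of joint flap below 0.04 rad and linear speed of cover below 0.01 m/s and contact force between any of the fingers, the arm and cover above 2 N and contact force between cover and tray above 3 N); the arm keeps its last pose, push and grip.
It fails at once if the flap is lifted (more than 0.2 rad, 9 mm at its edge) (value of joint flap above 0.2 rad).
It fails at once if a bystander is moved by more than 30 mm (distance of any of wash_bottle, film_box, tape_roll from where it was at the start of the episode above 0.03 m).
It also fails if it takes over 42 s, if anything falls off the work surface, if the arm or the gripper's body presses on something with over 40 N, if the wrist force passes 120 N, or if a joint passes its speed limit or range.

## Working session

There is one attempt and no reset: what is moved stays moved. The work goes in short steps, each a Python script; the robot and the scene stay as the last script left them, time stands still between calls to the robot, and variables do not carry over. Pictures are saved under pics/ and viewed, at most 10 in all, crops included, and the job is handed in when it is done.

```bash
ls; mkdir -p pics; python3 - <<'E'
from cell import *
import cv2,numpy as np
for n in("scene","side"):
    im=camera(n); cv2.imwrite(f"pics/{n}0.png",im[:,:,::-1]); m=camera_model(n); print(n,m)
im=camera("wrist"); cv2.imwrite("pics/wrist0.png",im[:,:,::-1]); print(camera_model("wrist")); print(state())
E
```

```text
pics
scene {'camera_matrix': array([[459.9037882 ,   0.        , 277.7377132 ],
       [  0.        , 459.9037882 , 210.02512662],
       [  0.        ,   0.        ,   1.        ]]), 'rvec': array([ 1.03160577, -2.23585911,  1.1773068 ]), 'tvec': array([0.34893586, 0.27162448, 1.11457456])}
side {'camera_matrix': array([[508.19362155,   0.        , 286.01931582],
       [  0.        , 508.19362155, 211.32644698],
       [  0.        ,   0.        ,   1.        ]]), 'rvec': array([ 1.99138421, -0.23897963,  0.16899465]), 'tvec': array([-0.53972797,  0.1201056 ,  1.38720398])}
{'camera_matrix': array([[325.1922621 ,   0.        , 285.07181165],
       [  0.        , 325.1922621 , 204.46790889],
       [  0.        ,   0.        ,   1.        ]]), 'rvec': array([-2.87967559e+00,  1.15865129e-04,  1.32913567e-03]), 'tvec': array([-0.62370952, -0.0305657 ,  0.38878508])}
{'time_s': 0.15, 'joints': array([-1.90279109e-02,  4.23656741e-01,  1.63047590e+00, -2.72808805e-05,
        1.08853133e+00, -1.89972958e-02]), 'qd': array([-3.72395356e-04, -3.28836617e-03, -1.72356102e-03, -4.75300341e-04,
        2.50934924e-04,  4.85929940e-05]), 'joint_efforts': array([ 9.52650989e-04, -5.44981134e+01, -2.73919362e+01,  6.45430083e-02,
        2.04369903e-02, -3.19723256e-05]), 'position': array([6.24802408e-01, 8.94938104e-06, 4.04100636e-01]), 'tcp_rot': array([-3.14052107e+00,  3.80053658e-06,  1.57077838e+00]), 'contact_force': array([-0.51871418,  0.23204355, -0.18333509]), 'torque': array([ 0.0151516 ,  0.00517234, -0.02092802]), 'finger_force': 0.0, 'opening': 0.08774184301662152}
```

View pics/scene0.png

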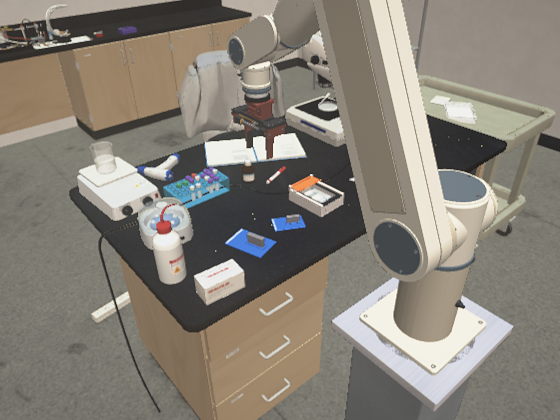

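View pics/wrist0.png

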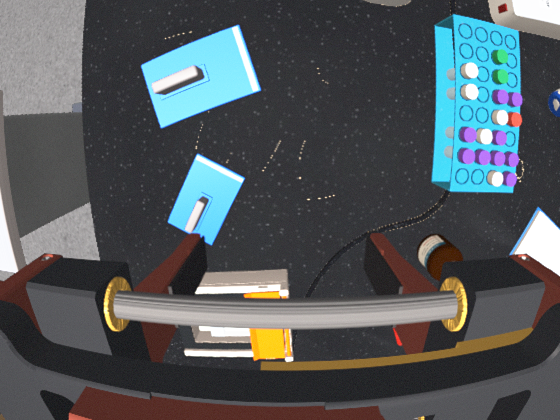

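View pics/side0.png

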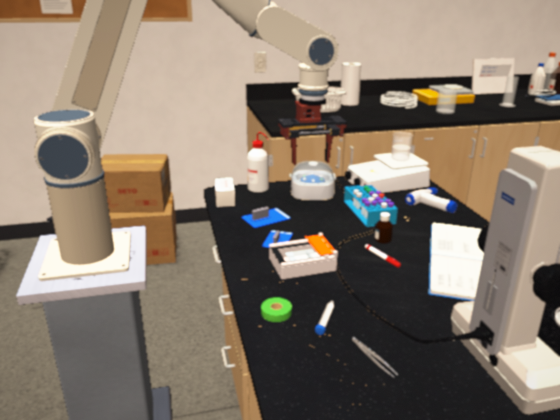

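The scene shows the large blue cover at about (250,242), a smaller decoy at (289,222) and the tray at (317,195). In the wrist view the cover is at (200,77) with its stripe to the right (250,58), and the tray is at (240,315), partly hidden by the gripper.

```bash
cat > h.py <<'E'
from cell import *
import cv2,numpy as np
from scipy.spatial.transform import Rotation as R
def cast(m,px,z,fish=False):
    px=np.asarray(px,float).reshape(-1,2); K=m["camera_matrix"]
    a=(px-K[:2,2])/[K[0,0],K[1,1]]
    if fish:
        t=np.linalg.norm(a,axis=1,keepdims=True); d=np.hstack([a*np.sin(t)/np.maximum(t,1e-9),np.cos(t)])
    else: d=np.hstack([a,np.ones((len(a),1))])
    Rm=cv2.Rodrigues(np.asarray(m["rvec"]))[0]; o=-Rm.T@m["tvec"]; d=d@Rm
    return (o+d*((z-o[2])/d[:,2])[:,None])[:,:2]
def hsv(im): return cv2.cvtColor(im,cv2.COLOR_RGB2HSV)
def blobs(mask,amin=200):
    c,_=cv2.findContours(mask.astype(np.uint8),cv2.RETR_EXTERNAL,cv2.CHAIN_APPROX_NONE)
    return sorted([k[:,0] for k in c if cv2.contourArea(k)>amin],key=lambda k:-cv2.contourArea(k))
def shot(name,f):
    m=camera_model(name); im=camera(name); cv2.imwrite(f"pics/{f}.png",im[:,:,::-1]); return m,im
E
cat > a.py <<'E'
from h import *
m=camera_model("wrist"); im=cv2.imread("pics/wrist0.png")[:,:,::-1].copy()
H=hsv(im)
for nm,mk,z in(("blue",cv2.inRange(H,(92,120,80),(118,255,255)),.005),("orange",cv2.inRange(H,(12,180,150),(24,255,255)),.054)):
    for c in blobs(mk):
        w=cast(m,c,z,True); r=cv2.minAreaRect(w.astype(np.float32)*1000)
        print(nm,c.mean(0).round(),[np.round(x,1) for x in r]); print(cv2.boxPoints(r).round(1).tolist())
print(cast(m,[[238,27],[260,90],[162,127],[142,65]],.005,True).round(4))
E
python3 a.py
```

```text
blue [481. 119.] [array([878.8, 104.6]), array([142.6, 236. ]), np.float64(0.0)]
[[807.5, 222.60000610351562], [807.5999755859375, -13.399999618530273], [950.2000122070312, -13.300000190734863], [950.0999755859375, 222.60000610351562]]
blue [200.  76.] [array([521.2, 125.9]), array([131.5,  87.8]), np.float64(17.9)]
[[445.1000061035156, 147.39999389648438], [472.20001220703125, 63.900001525878906], [597.2999877929688, 104.4000015258789], [570.2999877929688, 187.89999389648438]]
blue [203. 203.] [array([524.1, -25.1]), array([100.2,  67.1]), np.float64(62.0)]
[[471.0, -53.599998474121094], [530.2999877929688, -85.0999984741211], [577.2999877929688, 3.4000000953674316], [518.0, 34.900001525878906]]
orange [267. 344.] [array([ 601.3, -202.6]), array([41.8, 53.2]), np.float64(3.0)]
[[579.0, -177.1999969482422], [581.7999877929688, -230.3000030517578], [623.5999755859375, -228.10000610351562], [620.7999877929688, -175.0]]
[[0.5692 0.1828]
 [0.595  0.1054]
 [0.4751 0.0666]
 [0.4491 0.146 ]]
```

```bash
python3 - <<'E'
from h import *
s=state(); reach([.59,-.27,.405],s["tcp_rot"]); pause(.2)
print(state()["time_s"],state()["position"])
m,im=shot("wrist","wrist1"); np.save("m1.npy",m,allow_pickle=True)
E
```

```text
1.4083 [ 0.5905051  -0.26858428  0.40502646]
```

View pics/wrist1.png

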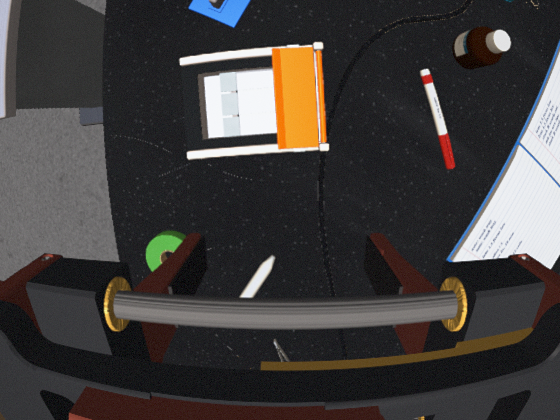

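The tray is at about (255,100), yawed slightly. White rails run (180,62)-(318,46) and (187,155)-(325,147). The orange flap spans columns 275-325.

```bash
python3 - <<'E'
from h import *
m=np.load("m1.npy",allow_pickle=True).item(); im=cv2.imread("pics/wrist1.png")[:,:,::-1].copy(); H=hsv(im)
print(-cv2.Rodrigues(m["rvec"])[0].T@m["tvec"])
o=blobs(cv2.inRange(H,(8,180,120),(24,255,255)))[0]
r=cv2.minAreaRect((cast(m,o,.055,True)*1000).astype(np.float32)); print("flap",r,cv2.boxPoints(r).round(1).tolist())
w=cv2.inRange(H,(0,0,150),(180,70,255)); w[:30]=0; w[170:]=0; w[:,:170]=0; w[:,335:]=0
for c in blobs(w,80):
    q=(cast(m,c,.046,True)*1000).astype(np.float32); r=cv2.minAreaRect(q); print(c.min(0),c.max(0),[np.round(x,1) for x in r],cv2.boxPoints(r).round(1).tolist())
# per-column rail edges, columns 195..265
L=[[],[],[],[]]
for x in range(195,266,5):
    col=w[:,x]>0
    for k,(a,b) in enumerate(((40,68),(142,165))):
        y=np.where(col[a:b])[0]+a
        L[2*k].append((x,y.min()-.5)); L[2*k+1].append((x,y.max()+.5))
for l in L:
    q=cast(m,l,.046,True)*1000; p=np.polyfit(q[:,0],q[:,1],1); print("slope %.4f y@x=550: %.1f res %.1f"%(p[0],np.polyval(p,550),np.std(q[:,1]-np.polyval(p,q[:,0]))))
big=cv2.resize(im[30:170,165:340],None,fx=4,fy=4,interpolation=cv2.INTER_CUBIC); cv2.imwrite("pics/crop1.png",big[:,:,::-1])
E
```

```text
[ 0.58966091 -0.19760431  0.38384862]
flap ((598.9737548828125, -174.81298828125), (41.2913932800293, 101.83307647705078), 3.795705556869507) [[575.0, -125.4000015258789], [581.7000122070312, -227.0], [622.9000244140625, -224.3000030517578], [616.2000122070312, -122.5999984741211]]
[204  69] [276 137] [array([ 542.3, -179.8]), array([72.6, 67.8]), np.float64(3.6)] [[503.8999938964844, -148.3000030517578], [508.20001220703125, -216.0], [580.5999755859375, -211.39999389648438], [576.2999877929688, -143.6999969482422]]
[187  52] [328 159] [array([ 556.3, -181.8]), array([150.5, 103.7]), np.float64(3.4)] [[478.1000061035156, -134.60000610351562], [484.29998779296875, -238.0], [634.5, -229.10000610351562], [628.4000244140625, -125.5999984741211]]
[179  42] [322  64] [array([ 552.4, -126.2]), array([151. ,  10.6]), np.float64(4.8)] [[476.70001220703125, -127.30000305175781], [477.6000061035156, -137.89999389648438], [628.0, -125.0999984741211], [627.0999755859375, -114.5]]
slope 0.0698 y@x=550: -122.4 res 0.4
slope 0.0592 y@x=550: -131.3 res 0.3
slope 0.0638 y@x=550: -224.7 res 0.3
slope 0.0654 y@x=550: -233.7 res 0.3
```

View pics/crop1.png

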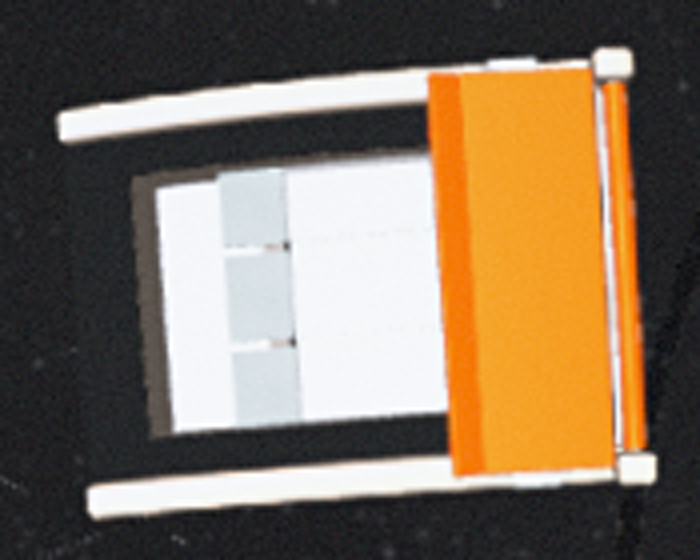

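```bash
cat >> h.py <<'E'
TX,TY,TYAW=.5543,-.1779,.0645
CX,CY,CYAW=.5212,.1259,.312
def off(x,y,yaw,dx,dy=0): c,s=np.cos(yaw),np.sin(yaw); return x+c*dx-s*dy,y+s*dx+c*dy
def tp(dx,z,dy=0,g=-.020):   # TCP position putting cover underside centre at tray (dx,dy), height z above bench
    return [*off(TX,TY,TYAW,dx+g,dy),z+.190]
def st(t=""):
    s=state(); print(t,round(s["time_s"],2),s["position"].round(4),s["tcp_rot"].round(3),"F",s["contact_force"].round(1),"T",s["torque"].round(2),"op",round(s["opening"],4),"ff",round(s["finger_force"],1))
E
python3 - <<'E'
from h import *
x,y=off(CX,CY,CYAW,-.020); o=[np.pi,0,CYAW]
print(ik([x,y,.26],o))
reach([x,y,.26],o); st("above")
move_linear([x,y,.190],.12); st("down"); gripper_to(.010); st("grip")
move_linear([x,y,.200],.06); st("10mm"); move_linear([x,y,.26],.12); pause(.3); st("up")
shot("wrist","wrist2"); np.save("m2.npy",camera_model("wrist"),allow_pickle=True); shot("side","side2")
E
```

```text
[ 2.11062434e-01  4.89286928e-01  1.95622052e+00 -4.44089210e-16
  6.96085208e-01  1.46985876e+00]
above 3.13 [0.5026 0.1196 0.2603] [ 3.141e+00 -1.000e-03  3.120e-01] F [-0.  -0.8 -0.1] T [ 0.01  0.06 -0.02] op 0.0878 ff 0.0
down 3.87 [0.5024 0.1197 0.1902] [ 3.142 -0.     0.312] F [ 0.6 -0.1  0.3] T [0.03 0.14 0.06] op 0.0879 ff 0.0
grip 4.99 [0.5022 0.1197 0.19  ] [3.142 0.    0.312] F [ 0.1  0.2 -0.1] T [0.02 0.07 0.04] op 0.0139 ff 30.0
10mm 5.31 [0.5023 0.1198 0.2006] [ 3.141e+00 -1.000e-03  3.120e-01] F [-0.2 -0.2 -2.1] T [0.05 0.08 0.06] op 0.014 ff 30.0
up 6.26 [0.502  0.1197 0.2593] [-3.141e+00  1.000e-03  3.120e-01] F [ 0.5  0.1 -0.6] T [ 0.03  0.08 -0.  ] op 0.0135 ff 30.0
```

View pics/wrist2.png

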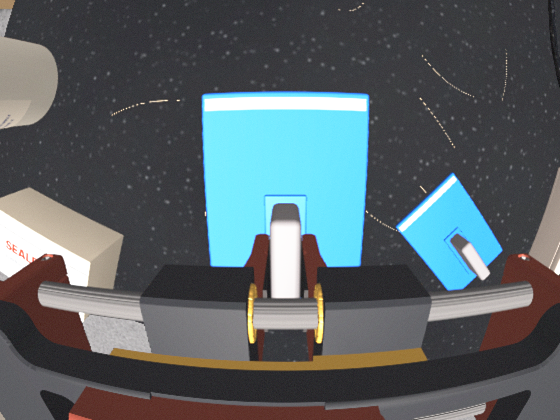

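The cover is held by the rib. Its striped edge runs from (203,95) to (368,95), square to the tool. I'll check the lead offset and droop from those corners, then carry it to the tray and touch the rim short of the flap.

```bash
python3 - <<'E'
from h import *
m=np.load("m2.npy",allow_pickle=True).item(); im=cv2.imread("pics/wrist2.png")[:,:,::-1].copy(); H=hsv(im)
# front edge: first row of bright/blue per column
b=(H[:,:,2]>120)
l=[(x,np.where(b[70:120,x])[0][0]+70-.5) for x in range(215,360,5)]
q=cast(m,l,.0743,True)-[.502,.1197]; c,s=np.cos(.312),np.sin(.312); t=np.c_[q@[c,s],q@[-s,c]]*1000
p=np.polyfit(t[:,1],t[:,0],1); print("lead x in tool at y0 %.1f slope %.4f"%(p[1],p[0]))
bl=blobs(cv2.inRange(H,(92,120,80),(118,255,255)),2000)[0]
for row in (115,150,190,225):
    xs=bl[bl[:,1]==row][:,0]; w=cast(m,[[xs.min()-.5,row],[xs.max()+.5,row]],.0743,True)-[.502,.1197]; print(row,xs.min(),xs.max(),"x",(w@[c,s]*1000).round(1),"y",(w@[-s,c]*1000).round(1))
o=[np.pi,0,TYAW]
reach(tp(-.120,.10),o); st("front")
E
```

```text
lead x in tool at y0 84.5 slope 0.0003
115 202 368 x [73.1 73.1] y [ 43.1 -41.8]
150 203 367 x [55.1 55. ] y [ 43.1 -41.8]
190 204 366 x [33.9 33.9] y [ 43.6 -42.3]
225 207 363 x [14.5 14.5] y [ 43.2 -41.9]
front 7.58 [ 0.415  -0.1865  0.29  ] [-3.142 -0.     0.065] F [-0.3  0.  -1.3] T [ 0.07  0.12 -0.02] op 0.014 ff 30.0
```

```bash
python3 - <<'E'
from h import *
D=-.0006
move_linear(tp(-.052,.052,D),.12); pause(.2); st("a"); f0=state()["contact_force"][2]
z=.046
while z>.036:
    move_linear(tp(-.052,z,D),.03); pause(.1); f=state()["contact_force"][2]-f0; print(round(z,4),round(f,1))
    if f>3: break
    z-=.001
st("touch"); shot("wrist","wrist3"); np.save("m3.npy",camera_model("wrist"),allow_pickle=True)
E
```

```text
a 8.62 [ 0.4821 -0.1833  0.2425] [ 3.141 -0.     0.064] F [ 0.1  0.3 -1.2] T [0.07 0.09 0.01] op 0.0141 ff 30.0
0.046 -0.3
0.045 -0.2
0.044 0.8
0.043 0.9
0.042 0.3
0.041 0.1
0.04 0.8
0.039 12.7
touch 11.52 [ 0.4824 -0.1831  0.2299] [ 3.142 -0.     0.065] F [-3.4  0.5 11.5] T [ 0.27  0.64 -0.  ] op 0.0138 ff 30.0
```

View pics/wrist3.png

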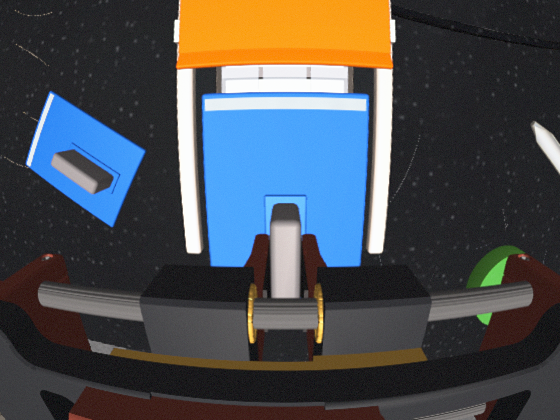

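The cover is centred between the rails and square to the tray, with its edge at row 95 in front of the flap edge at row 67. Contact came at 39.5 mm. I'll slide it in with 2 mm clearance.

```bash
python3 - <<'E'
from h import *
D=-.0006
move_linear(tp(-.052,.0420,D),.03); pause(.2); st("raised"); f0=state()["contact_force"]
bad=False
for dx in np.arange(-.044,-.003,.008):
    move_linear(tp(dx,.0420,D),.05); f=state()["contact_force"]-f0; print(round(dx,3),f.round(1))
    if np.linalg.norm(f)>6: bad=True; break
if not bad:
    for dx in (-.003,-.002,-.001,0,.001):
        move_linear(tp(dx,.0410,D),.03); pause(.1); f=state()["contact_force"]-f0; print(dx,f.round(1))
        if f[0]<-4: break
st("in"); shot("wrist","wrist4"); shot("side","side4")
im=cv2.imread("pics/side4.png")[215:295,250:350]; cv2.imwrite("pics/side4c.png",cv2.resize(im,None,fx=6,fy=6,interpolation=cv2.INTER_CUBIC))
E
```

```text
raised 12.02 [ 0.4824 -0.1831  0.2318] [-3.141  0.     0.065] F [ 0.2 -0.6 -2.5] T [ 0.01  0.12 -0.  ] op 0.0138 ff 30.0
-0.044 [ 0.4 -0.2  1.2]
-0.036 [-0.3  0.7  1.3]
-0.028 [-0.6  0.   1.2]
-0.02 [-0.1  0.2  1.2]
-0.012 [0.2 0.4 1.6]
-0.004 [ 0.  -0.   0.6]
-0.003 [0.3 0.9 1.3]
-0.002 [-0.6  0.8  1.4]
-0.001 [-1.2  0.8  0.5]
0 [-1.1  0.8  1. ]
0.001 [-0.3  0.2  0.5]
in 15.62 [ 0.5354 -0.1797  0.231 ] [-3.142  0.     0.065] F [-0.1 -0.4 -2. ] T [ 0.03  0.1  -0.03] op 0.0136 ff 30.0
```

View pics/wrist4.png

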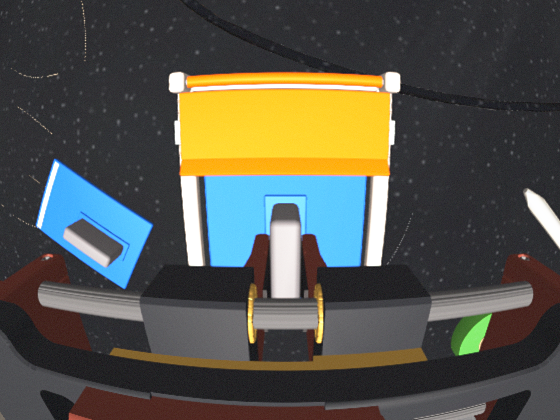

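View pics/side4c.png

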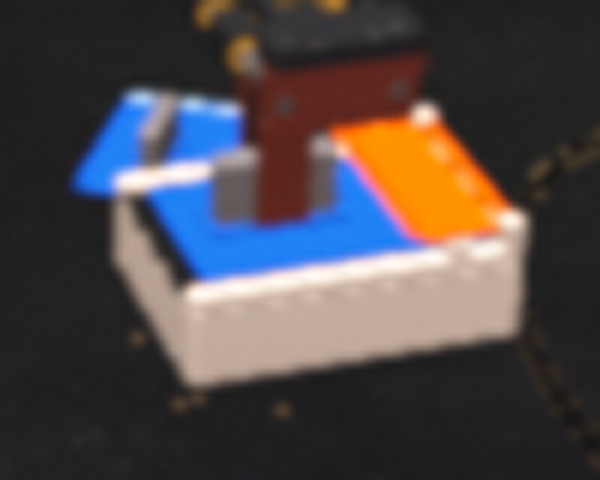

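The cover is under the flap at (285,165), which still lies flat, and it is centred between the rails. I'll nudge it to the back stop, then press down.

```bash
python3 - <<'E'
from h import *
D=-.0006; f0=state()["contact_force"]; dx=.001
for dx in np.arange(.002,.0051,.0005):
    move_linear(tp(dx,.0410,D),.03); pause(.1); f=state()["contact_force"]-f0; print(round(dx,4),f.round(1))
    if f[0]<-4: dx-=.0005; break
move_linear(tp(dx,.0410,D),.03); pause(.1); st("stop")
for z in np.arange(.0400,.0370,-.0003):
    move_linear(tp(dx,z,D),.02); pause(.15); f=state()["contact_force"]-f0; print(round(z,4),f.round(1))
    if f[2]>10: break
pause(.7); st("press"); shot("wrist","wrist5")
E
```

```text
0.002 [ 0.2 -0.4  0.6]
0.0025 [ 0.5 -0.3  0.9]
0.003 [-3.  -0.7  1.1]
0.0035 [-4.2 -0.7  2.3]
stop 17.47 [ 0.5371 -0.1795  0.2308] [-3.141e+00  1.000e-03  6.500e-02] F [-3.8 -1.3 -0.8] T [-0.06  0.84  0.02] op 0.0137 ff 30.0
0.04 [-5.5 -0.6  3. ]
0.0397 [-5.9  0.3  5.3]
0.0394 [-6.7 -0.6  8.6]
0.0391 [-9.   0.1 12. ]
press 19.77 [ 0.5371 -0.1795  0.2299] [-3.141e+00  1.000e-03  6.500e-02] F [-8.4  1.  10.6] T [0.14 1.37 0.  ] op 0.0138 ff 30.0
```

View pics/wrist5.png

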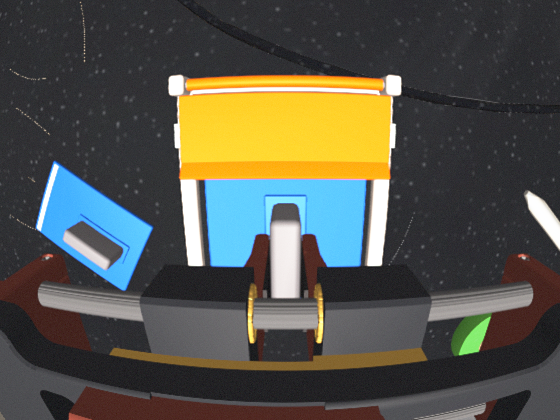

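The cover is in and the flap is flat, but it is also pushing the stop with 8 N. I'll back off 1 mm so the press goes cleanly onto the rim.

```bash
python3 - <<'E'
from h import *
D=-.0006
move_linear(tp(.003,.0408,D),.02); move_linear(tp(.0018,.0408,D),.02); pause(.3); st("off"); f0=state()["contact_force"]
for z in np.arange(.0400,.0370,-.0003):
    move_linear(tp(.0018,z,D),.02); pause(.15); f=state()["contact_force"]-f0; print(round(z,4),f.round(1))
    if f[2]>10: break
pause(.7); st("press")
E
```

```text
off 20.62 [ 0.5365 -0.1797  0.2309] [ 3.141e+00 -1.000e-03  6.400e-02] F [-0.1  0.5 -0.8] T [ 0.06  0.11 -0.01] op 0.0138 ff 30.0
0.04 [ 1.1 -1.1 -0.2]
0.0397 [-2.1 -0.4  6.6]
0.0394 [-3.   0.6  9.3]
0.0391 [-4.9  0.6 12.6]
press 22.92 [ 0.5362 -0.1797  0.23  ] [ 3.142 -0.     0.065] F [-4.6  1.4 11.9] T [ 0.28  0.69 -0.03] op 0.0135 ff 30.0
```

```bash
python3 -c "
from cell import *
print(sign_off())"
```

```text
the job is handed in; nothing more can be done
None
```

I handed the job in at about 23 s: the cover is under the flap, about 1 mm short of the back stop, and the gripper is still pressing it on the rim with about 12 N. The flap lay flat in the last picture, taken before a final 1 mm back-off; the sign-off returned no verdict.

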